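Hang the paddle board on the drying stand and tug-test it

ROBOT

A 6-joint arm with a two-finger parallel gripper is mounted at the origin on a cart in front of the work surface, level with it; the furniture and walls round the work are solid. World frame = base frame: x ahead of the robot, y to its left, z up, the work surface at z = 0. Lengths are in m, angles in rad, forces in N, time in s.
With the tool pointing down it reaches from about 0.425 to 0.95 m from the base axis. Payload 3.5 kg.
Tool frame: the origin (TCP) lies on the centre line of the jaws, within the pads' length; the fingertips stand 17 mm ahead of it and the grasp point (between the pads) lies 2 mm behind it; z points along the fingers, y is the line along which they close (so a half turn about z gives the same grasp; the last joint's range is limited). The gripper opens to 85 mm and grips with 20 to 120 N. Pads are 22 mm wide; open, the fingers measure 114 mm over their backs; the gripper's body (76 mm by 85 mm) begins 54 mm behind the grasp point. The pads swing forward as they close: fully open they stand 13 mm farther back than shut.
Start: joints at [1.179, 0.286, 1.577, -0, 1.279, -0.15], TCP at [0.162, 0.655, 0.248] pointing down, gripper open.
Joint ranges: [-2.77, 2.77], [-0.9, 2.22], [0.21, 2.48], [-1.53, 4.67], [0.24, 2.81], [-2.84, 2.84]. Speed limits (rad/s): [2.79, 2.79, 3.14, 3.14, 3.14, 3.14].

INTERFACE

Orientations are given as a unit quaternion [x, y, z, w].
In Python, from plant import ctrl gives the robot as it stands. The module is installed in compiled form; this text tells all that it offers.
- The arm moves only by the tool drive_tool, never from a script. Its argument "moves" is a list of rows, each a list of 3 entries, a list of its own where there are three numbers: the turn, a rotation vector about the tool's x, y, z in rad, then the shift along the tool's x, y, z in m, then the finger opening in m, from 0 to 0.0854. A call has 1 to 5 rows; each row shifts and turns the commanded pose from where the row before left it, along the tool's axes as they then stand; what a row does not reach is not made up. A row lasts 1/8 s, in which the tool goes at most 62.5 mm and 10.7 degrees, less where a joint would pass 70% of its speed; a pose out of reach is approached as far as the arm can. A call with a gripper value outside its range is refused whole. The fingers move at their own pace and stop on an object; "grip_force" is the grip in N (left out, the last holds). Time passes only in rows, so rows that do not move let the fingers close. It gives the time, the measured TCP pose, the force, the opening and the grip force at its end, in the units of the state.
- ctrl.get_state(): the state, without advancing time (a new reading comes with each control period).
- ctrl.read_camera(name): name is "scene" or "top" or "wrist"; returns a dict with "image" (420x560x3 uint8, red, green, blue), "fx", "fy", "cx", "cy" (pixels), "dist" ([k1, k2, p1, p2, k3] as OpenCV has them; the pictures are not rectified), "R" (3x3) and "t" (3): a world point X has camera coordinates R X + t. Camera axes: x right, y down, z forward; pixel columns grow to the right and rows downward; lengths in m; the calibration is good to about 2 mm. A picture is of the moment at which its call begins. There is no depth.
- ctrl.sign_off(): hands the job in; it is judged then, once.
The state is a dict: "time": time; "qpos": joint angles; "dq": joint speeds; "joint_efforts": joint torques, N m; "eef_pos": TCP position; "tcp_rot": TCP orientation; "contact_force": force on the tool from outside, world axes, zero at the start; "wrist_torque": the same for the moment, N m; "opening": opening from 0.0 (shut) to 1.0 (fully open); "finger_force": force on a finger pad.
Only numpy, scipy, OpenCV 4.12 (cv2) and the standard library are available. Lean on these libraries where they do the work, as an engineer would, in place of code of your own. Each camera call takes 0.05 s, during which the arm holds its last target. There are 200 camera calls.

TASK

Take the pale paddle board out of the rack and hang it by its slot on the spring hook of the drying stand. Before letting go, tug it straight down gently, with a steady 8 N or so for a full second, to make sure that the hook holds it, then ease off and let go so that it hangs free and still. Do not yank at the hook, and leave the dark board and everything else where it is.

Things in the scene. Friction and masses are not known exactly. Their poses are not given: they have to be found in the camera images.
- pale_board_slot (a point): Centre of the PALE board's hanging slot (the board to hang); axes as the board's. 105 mm above its underside, 35 mm below its top. The slot goes through along x: 16 mm wide (y), 50 mm tall (25 mm up and down from here), 14 mm of wood either side, 10 mm above. Best gripped from above across the 44 mm handle (y), level with the slot's upper half: the hook arm then passes between the fingers.
- pale_board: PALE wooden paddle board with burnt rings on both faces (alike), loose, 0.12 to 0.18 kg, upright (z up). Origin at the centre of its underside. 12 mm thick (x); lower part 76 mm wide (y), 70 mm tall; above it a handle 44 mm wide, 70 mm tall with the slot; 140 mm in all.
- dark_board: The DARK brown paddle board, same shape and size as the pale one; origin at the centre of its underside. Stays in the rack.
- rack: Fixed dark wooden rack 130 (x) x 100 (y) x 35 mm, origin at the centre of its underside. Two grooves along its y at x = -30 and +30 mm, 15 mm wide, 25 mm deep, floor 10 mm up; one board stands in each, its y along the groove (within a few degrees).
- stand: Fixed steel drying stand, origin under the column (16 mm thick, 225 mm high) at table level. Own x points from the hook's tip to the column, z up. Foot 150 x 100 x 12 mm. A level, round, 8 mm thick hook arm runs from the column to -x and ends in an upturned tip, outer face 136 mm from the column's axis, top 14 mm above the arm's axis. Nothing stands above the arm.
- hook_seat (a point): Fixed to the stand, axes as its own: where the board should hang, 112 mm from the column axis, 195 mm above the table, the NOMINAL height of the arm's axis. Its collar was clamped by hand: the arm really sits up to 10 mm higher or lower, not reported, to be felt or seen. With its centre 5 mm above this point the slot passes over the tip (16 to 24 mm tipward) at any such height.
- spring_hook (a joint): How far the hook arm is drawn down against its spring, m (0 = at rest, grows downward, stop at 0.012). Stiffness 3 N per mm: the hung board's weight gives about 0.0005, a load of 8 N about 0.0027.
- desk_lamp: Fixed green desk lamp behind and to the left of the rack, origin under the centre of its round foot; its jointed arm and shade reach up to about half a metre and forward to the left over the worktop: keep the gripper and arm clear of it.
- teal_paint: teal paint bottle with white cap, 38x38x105 mm; bystander, origin at the centre of its underside
- red_paint: red paint bottle with black cap, 38x38x105 mm; bystander, origin at the centre of its underside
- gourd: small round dried gourd, 61x61x48 mm; bystander, origin at the centre of its underside
- sander: black foam sanding block, 64x98x24 mm; bystander, origin at the centre of its underside
- flat_brush: flat brush with black handle, 20x200x12 mm, lying; bystander, origin at the centre of its underside
Not all that is in view belongs to the job. Leave any red look-alike of the pale_board alone.

How it is judged:
On the way, in this order (a step that is already met when the one before it is completed fails the run):
1. the pale board, held by the fingers, is brought over the hook so that the hook arm passes through its slot (x of pale_board_slot in the frame of hook_seat between -0.022 and 0.06 m and y of pale_board_slot in the frame of hook_seat between -0.015 and 0.015 m and z of pale_board_slot in the frame of hook_seat between -0.045 and 0.025 m and contact force between pale_board and the fingers above 1 N and value of joint spring_hook below 0.0015 m), for 0.1 s.
2. still held by the fingers and hanging on the hook, it is pulled down so that the spring is drawn 1.5 to 4 mm (4.5 to 12 N) for 0.6 s (x of pale_board_slot in the frame of hook_seat between -0.022 and 0.06 m and y of pale_board_slot in the frame of hook_seat between -0.015 and 0.015 m and contact force between pale_board and the fingers above 1 N and contact force between pale_board and stand above 3.5 N and value of joint spring_hook between 0.0015 and 0.004 m), for 0.6 s.
At the end, for the whole second after the job is handed in: The pale board hangs untouched and still (under 30 mm/s) by its slot on the hook arm: slot centre within 15 mm of the arm sideways, 22 mm tipward to 60 mm columnward of the seat, over 140 mm high; upright within 0.2 rad; over 0.5 N on the stand, spring drawn under 1.5 mm (x of pale_board_slot in the frame of hook_seat between -0.022 and 0.06 m and y of pale_board_slot in the frame of hook_seat between -0.015 and 0.015 m and angle between pale_board_slot's own z axis and vertical below 0.2 rad and height (world z) of pale_board_slot above 0.14 m and contact force between pale_board and stand above 0.5 N and contact force between pale_board and the fingers below 0.05 N and linear speed of pale_board below 0.03 m/s and value of joint spring_hook below 0.0015 m).
It fails at once if the hook is yanked: its spring drawn by more than 6 mm (18 N) (value of joint spring_hook above 0.006 m).
It fails at once if the board loads the stand with more than 22 N (contact force between pale_board and stand above 22 N).
It fails at once if the robot itself presses on the stand with more than 15 N (contact force between any of the fingers, the arm and stand above 15 N).
It fails at once if the dark board is moved by more than 20 mm (distance of dark_board from where it was at the start of the episode above 0.02 m).
It fails at once if a bystander is moved by more than 20 mm (distance of any of teal_paint, red_paint, gourd, sander, flat_brush from where it was at the start of the episode above 0.02 m).
It also fails if it takes over 58 s, if anything falls off the work surface, if the arm or the gripper's body presses on something with over 40 N, if the wrist force passes 120 N, or if a joint passes its speed limit or range.

## Working session

There is one attempt and no reset: what is moved stays moved. The work goes in short steps, Python scripts to look and compute and a tool call to move; the robot and the scene stay as the last step left them, time stands still between calls to the robot, and variables do not carry over. Pictures are saved under pics/ and viewed, at most 13 in all, crops included, and the job is handed in when it is done.

Besides the shell and the picture viewer there is one more tool, called after "Request:" as name([rows], argument=value, ...), one row to a line, values as JSON. drive_tool: Moves the arm, as the interface text tells. Its arguments: {"type":"object","properties":{"moves":{"type":"array","items":{"type":"array"}},"grip_force":{"type":"number"}},"required":["moves"]}

```bash
mkdir -p pics; python3 - <<'E'
from plant import ctrl
import cv2,pickle
s=ctrl.get_state();print(s)
for n in("scene","top"):
    c=ctrl.read_camera(n);pickle.dump(c,open(f"{n}0.pkl","wb"))
    cv2.imwrite(f"pics/{n}0.png",cv2.resize(c["image"][:,:,::-1],(800,600),interpolation=cv2.INTER_CUBIC))
    print(n,c["fx"],c["cx"],c["cy"],c["dist"],c["R"],c["t"])
E
```

```text
{'time': 0.0, 'qpos': array([ 1.17898791e+00,  2.87208357e-01,  1.57819690e+00, -3.09082135e-05,
        1.27863083e+00, -1.50016616e-01]), 'dq': array([ 1.28527697e-04, -3.70919499e-04,  4.51216007e-04,  5.22900305e-04,
        8.65930676e-05, -7.81111277e-04]), 'joint_efforts': array([ 5.75580816e-04, -4.05975723e+01, -2.92629665e+01, -9.76253182e-05,
        5.66947521e-03, -7.86776297e-07]), 'eef_pos': array([0.16136807, 0.6547752 , 0.24690791]), 'tcp_rot': array([ 1.20597089e-01,  9.92700785e-01, -1.18111587e-03, -3.12690314e-04]), 'contact_force': array([-0.3229592 ,  0.08526342,  1.25058876]), 'wrist_torque': array([-4.90398105e-02, -8.06335826e-05, -6.13091481e-02]), 'finger_force': 0.0, 'opening': 1.003493077206309}
scene 410.12679810575673 278.10817542958017 206.326891846253 [0.03994818 0.         0.         0.         0.        ] [[ 0.63623103 -0.77134432 -0.01542756]
 [-0.51263918 -0.40772921 -0.7556176 ]
 [ 0.57655108  0.48865614 -0.6548313 ]] [-0.20460122  0.41712119  0.76716051]
top 402.555101668998 275.4303995207018 205.59075821607655 [-0.05434379  0.          0.          0.          0.        ] [[ 0.01288826 -0.99990042  0.00574745]
 [-0.97687331 -0.01381792 -0.21337198]
 [ 0.21343015 -0.00286454 -0.97695413]] [0.13834343 0.53857091 0.97673021]
```

View pics/scene0.png

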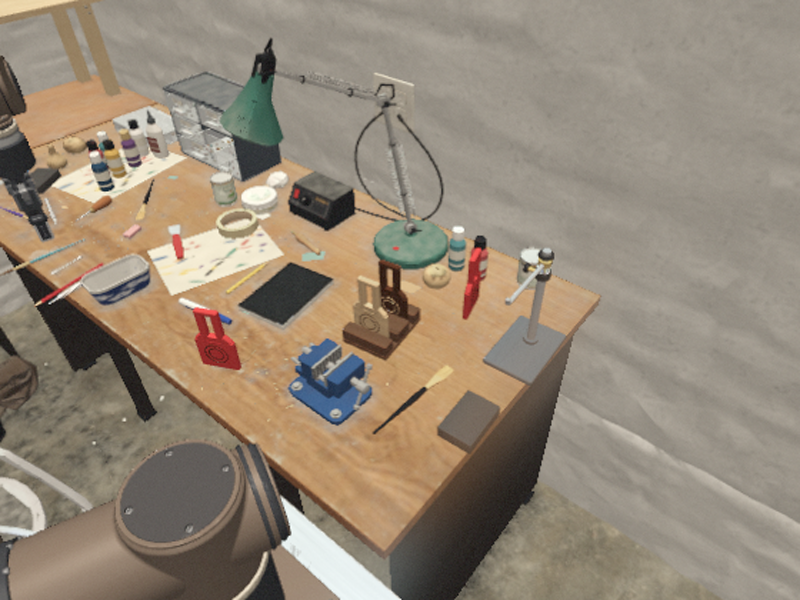

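View pics/top0.png

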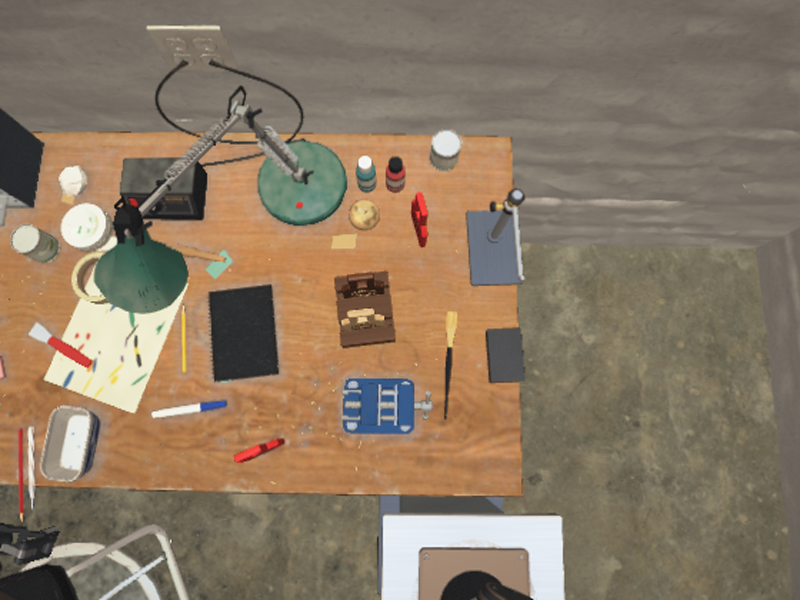

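```bash
python3 - <<'E'
import cv2,pickle
for n,x,y in(("scene",237,165),("top",228,125)):
    im=pickle.load(open(f"{n}0.pkl","rb"))["image"][y:y+120,x:x+160,::-1]
    cv2.imwrite(f"pics/{n}0c.png",cv2.resize(im,(800,600),interpolation=cv2.INTER_CUBIC))
E
```

```text
(no output)
```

View pics/scene0c.png

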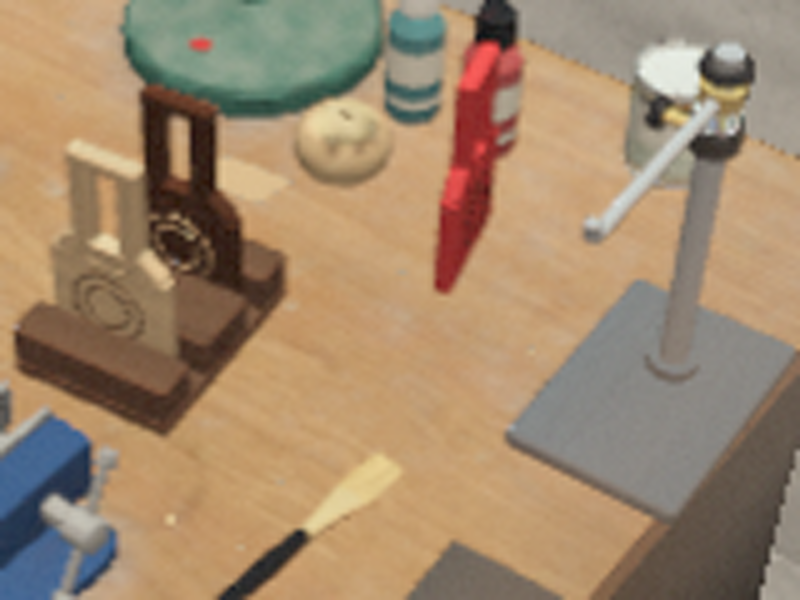

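View pics/top0c.png

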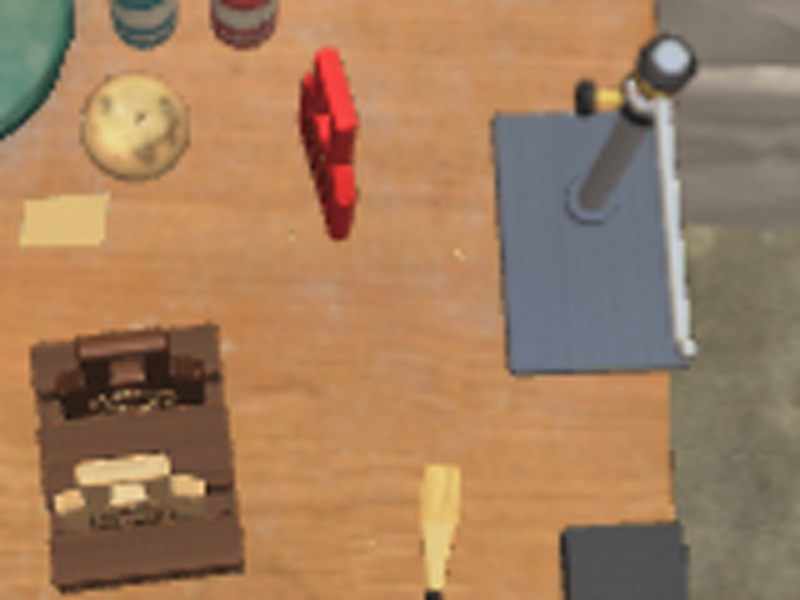

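```bash
cat >h.py <<'E'
import numpy as np,cv2,pickle
def load(n): return pickle.load(open(n,"rb"))
def ray(c,uv):
    K=np.array([[c["fx"],0,c["cx"]],[0,c["fy"],c["cy"]],[0,0,1.]])
    p=cv2.undistortPoints(np.array(uv,float).reshape(-1,1,2),K,np.array(c["dist"])).reshape(-1,2)
    R=np.array(c["R"]);return -R.T@c["t"],np.c_[p,np.ones(len(p))]@R
def atz(c,uv,z):
    o,d=ray(c,uv);return o+d*((z-o[2])/d[:,2])[:,None]
def tri(cs,uvs):
    A=0;b=0
    for c,uv in zip(cs,uvs):
        o,d=ray(c,uv);d=d[0]/np.linalg.norm(d[0]);P=np.eye(3)-np.outer(d,d);A=A+P;b=b+P@o
    X=np.linalg.solve(A,b);return X
def proj(c,X):
    K=np.array([[c["fx"],0,c["cx"]],[0,c["fy"],c["cy"]],[0,0,1.]])
    return cv2.projectPoints(np.array(X,float).reshape(-1,1,3),cv2.Rodrigues(np.array(c["R"]))[0],np.array(c["t"]),K,np.array(c["dist"]))[0].reshape(-1,2)
E
python3 - <<'E'
from h import *
np.set_printoptions(precision=4,suppress=True)
S=load("scene0.pkl");T=load("top0.pkl")
s=lambda *p:(np.array(p,float)+.5)/5-.5+[237,165]
t=lambda *p:(np.array(p,float)+.5)/5-.5+[228,125]
print("pale top T",atz(T,t((76,458),(172,453),(172,476),(78,485)),.15))
print("pale top S",atz(S,s((68,150),(80,140),(147,165),(135,178)),.15))
print("dark T",atz(T,t((80,340),(170,335)),.15))
print("rack top T",atz(T,t((32,343),(218,325),(243,568),(57,588)),.035))
print("rack S",atz(S,s((18,330),(183,390),(285,258)),.035))
print("foot T",atz(T,t((495,115),(513,373),(688,368)),.012))
print("foot S",atz(S,s((640,282),(798,350),(672,520),(508,435)),.012))
print("col T",atz(T,t((592,203)),.012),"S",atz(S,s((672,362)),.012))
print("tip",tri([S,T],[s((594,226)),t((687,348))]))
print("arm root",tri([S,T],[s((708,112)),t((662,105))]))
print("coltop",tri([S,T],[s((729,55)),t((672,52))]))
E
```

```text
pale top T [[0.4902 0.2213 0.15  ]
 [0.4932 0.1768 0.15  ]
 [0.4824 0.1766 0.15  ]
 [0.4775 0.22   0.15  ]]
pale top S [[0.4775 0.2183 0.15  ]
 [0.4874 0.219  0.15  ]
 [0.4936 0.1787 0.15  ]
 [0.4821 0.1768 0.15  ]]
dark T [[0.5467 0.2211 0.15  ]
 [0.5497 0.1788 0.15  ]]
rack top T [[0.5736 0.2556 0.035 ]
 [0.5848 0.1573 0.035 ]
 [0.4554 0.1424 0.035 ]
 [0.4437 0.2382 0.035 ]]
rack S [[0.4459 0.2356 0.035 ]
 [0.4674 0.1363 0.035 ]
 [0.5823 0.1577 0.035 ]]
foot T [[ 0.7137  0.0053  0.012 ]
 [ 0.5664 -0.0022  0.012 ]
 [ 0.5706 -0.0973  0.012 ]]
foot S [[ 0.7124  0.0025  0.012 ]
 [ 0.7184 -0.0926  0.012 ]
 [ 0.569  -0.1002  0.012 ]
 [ 0.5662 -0.0041  0.012 ]]
col T [[ 0.6633 -0.0475  0.012 ]] S [[ 0.6675 -0.0439  0.012 ]]
tip [ 0.5327 -0.052   0.2082]
arm root [ 0.6496 -0.0462  0.198 ]
coltop [ 0.6648 -0.0455  0.2232]
```

The pictures show the pale board at scene crop (108,160) and top crop (124,470). That puts it at about (0.485, 0.199), yaw about 0.1. The hook tip is at scene (594,226) and top (687,348), so the seat is about (0.553, -0.051) and the arm axis about 0.198 high. These agree with the given sizes. I'll move over the board now.

Request:
drive_tool([
  [[0,0,-0.171],[0,0,0],0.0854],
  [[0,0,-0.171],[0,0,0],0.0854],
  [[0,0,0],[-0.0276,-0.0486,0],0.0854],
  [[0,0,0],[-0.0276,-0.0486,0],0.0854],
  [[0,0,0],[-0.0276,-0.0486,0],0.0854],
], grip_force=60)

```text
time: 0.72
eef_pos: [0.259, 0.517, 0.2476]
tcp_rot: [-0.05, 0.999, -0.0, -0.0]
contact_force: [1.0, 0.5, 0.1]
opening: 1.0
finger_force: 0.0
```

Request:
drive_tool([
  [[0,0,0],[-0.0276,-0.0486,0],0.0854],
  [[0,0,0],[-0.0276,-0.0486,0],0.0854],
  [[0,0,0],[-0.0276,-0.0486,0],0.0854],
  [[0,0,0],[-0.0276,-0.0486,0],0.0854],
  [[0,0,0],[-0.0276,-0.0486,0],0.0854],
])

```text
time: 1.35
eef_pos: [0.4207, 0.2889, 0.248]
tcp_rot: [-0.05, 0.999, -0.0, -0.0]
contact_force: [0.9, 0.6, -0.8]
opening: 1.002
finger_force: 0.0
```

Request:
drive_tool([
  [[0,0,0],[-0.0276,-0.0486,0],0.0854],
  [[0,0,0],[0,0,0],0.0854],
  [[0,0,0],[0,0,0],0.0854],
])

```text
time: 1.72
eef_pos: [0.4521, 0.2451, 0.2478]
tcp_rot: [-0.05, 0.999, 0.0, -0.001]
contact_force: [-0.5, -0.0, -0.2]
opening: 1.002
finger_force: 0.0
```

Request:
drive_tool([
  [[0,0,0],[-0.028,-0.0495,0],0.0854],
  [[0,0,0],[0,0,0],0.0854],
  [[0,0,0],[0,0,0],0.0854],
])

```text
time: 2.1
eef_pos: [0.4845, 0.1997, 0.248]
tcp_rot: [-0.051, 0.999, 0.0, -0.0]
contact_force: [0.1, -0.3, -0.3]
opening: 0.999
finger_force: 0.0
```

```bash
python3 - <<'E'
from plant import ctrl
import cv2,pickle
print(ctrl.get_state()["eef_pos"])
c=ctrl.read_camera("wrist");pickle.dump(c,open("w1.pkl","wb"))
cv2.imwrite("pics/w1.png",cv2.resize(c["image"][:,:,::-1],(800,600),interpolation=cv2.INTER_CUBIC))
E
```

```text
[0.4844921  0.19973507 0.24803683]
```

View pics/w1.png

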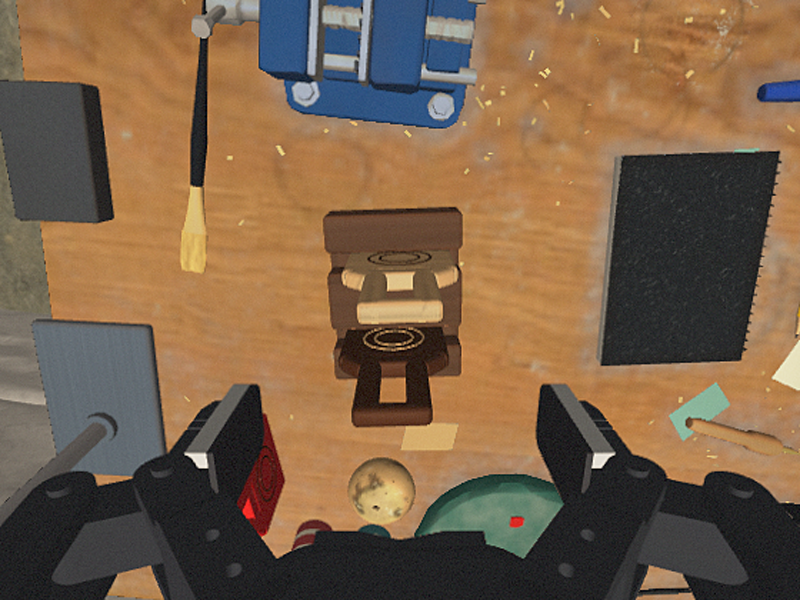

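The wrist view shows the pale board's top face from (357,303) to (443,299), lower edge (357,323) to (443,318). The dark board is behind it at (393,410).

```bash
python3 - <<'E'
from h import *
np.set_printoptions(precision=4,suppress=True)
W=load("w1.pkl")
f=lambda *p:(np.array(p,float)+.5)*.7-.5
P=atz(W,f((357,303),(443,299),(443,318),(357,323)),.15);print(P,P.mean(0))
print(atz(W,f((324,212),(462,209)),.035))
E
```

```text
[[0.482  0.1779 0.15  ]
 [0.4756 0.2202 0.15  ]
 [0.4855 0.2214 0.15  ]
 [0.4926 0.1787 0.15  ]] [0.4839 0.1995 0.15  ]
[[0.4546 0.1426 0.035 ]
 [0.4426 0.2398 0.035 ]]
```

Request:
drive_tool([
  [[0,0,-0.03],[0,0,0],0.0854],
  [[0,0,0],[0,0,0.05],0.0854],
  [[0,0,0],[0,0,0.05],0.0854],
  [[0,0,0],[0,0,0.022],0.0854],
  [[0,0,0],[0,0,0],0.0854],
])

```text
time: 2.78
eef_pos: [0.4833, 0.1989, 0.1241]
tcp_rot: [-0.066, 0.998, -0.0, -0.003]
contact_force: [-0.2, -0.2, 0.7]
opening: 1.0
finger_force: 0.0
```

Request:
drive_tool([
  [[0,0,0],[0,0,0],0.03],
  [[0,0,0],[0,0,0],0.03],
  [[0,0,0],[0,0,0],0.03],
  [[0,0,0],[0,0,0],0.03],
  [[0,0,0],[0,0,0],0.03],
], grip_force=60)

```text
time: 3.4
eef_pos: [0.4865, 0.199, 0.1282]
tcp_rot: [-0.065, 0.998, 0.001, 0.002]
contact_force: [0.1, 1.3, 6.6]
opening: 0.508
finger_force: 61.0
```

Request:
drive_tool([
  [[0,0,0],[0,0,0],0.03],
  [[0,0,0],[0,0,0],0.03],
  [[0,0,0],[0,0,0],0.03],
  [[0,0,0],[0,0,0],0.03],
])

```text
time: 3.9
eef_pos: [0.4865, 0.199, 0.1282]
tcp_rot: [-0.065, 0.998, 0.0, 0.002]
contact_force: [-0.8, 1.5, 6.0]
opening: 0.507
finger_force: 61.0
```

Request:
drive_tool([
  [[0,0,0],[0,0,-0.02],0.03],
  [[0,0,0],[0,0,-0.03],0.03],
  [[0,0,0],[0,0,-0.035],0.03],
  [[0,0,0],[0,0,0],0.03],
  [[0,0,0],[0,0,0],0.03],
])

```text
time: 4.53
eef_pos: [0.4844, 0.1983, 0.2097]
tcp_rot: [-0.065, 0.998, -0.0, -0.001]
contact_force: [0.0, -0.2, -2.2]
opening: 0.504
finger_force: 61.6
```

Request:
drive_tool([
  [[0,0,0.08],[0,0,0],0.03],
  [[0,0,0],[0,-0.04,0],0.03],
  [[0,0,0],[0,-0.05,0],0.03],
  [[0,0,0],[0,-0.05,0],0.03],
  [[0,0,0],[0,-0.04,0],0.03],
])

```text
time: 5.15
eef_pos: [0.4929, 0.0172, 0.2087]
tcp_rot: [-0.025, 1.0, 0.0, -0.002]
contact_force: [0.3, 0.1, -1.3]
opening: 0.511
finger_force: 62.0
```

Request:
drive_tool([
  [[0,0,0],[0.01,-0.04,0],0.03],
  [[0,0,0],[0.01,-0.03,0],0.03],
  [[0,0,0],[0,0,0],0.03],
  [[0,0,0],[0,0,0],0.03],
])

```text
time: 5.65
eef_pos: [0.4772, -0.0516, 0.2098]
tcp_rot: [-0.025, 1.0, 0.001, -0.001]
contact_force: [-0.2, -0.2, -2.2]
opening: 0.508
finger_force: 62.0
```

```bash
python3 - <<'E'
from plant import ctrl
import cv2,pickle,numpy as np
s=ctrl.get_state();print(s["time"],s["eef_pos"],s["tcp_rot"],s["contact_force"],s["qpos"])
for n in("scene","top","wrist"):
    c=ctrl.read_camera(n);pickle.dump(c,open(n+"2.pkl","wb"))
    im=c["image"][:,:,::-1]
    if n=="scene": a=cv2.resize(im[155:255,300:400],(400,400),interpolation=cv2.INTER_CUBIC)
    if n=="top": b=cv2.resize(im[120:220,300:400],(400,400),interpolation=cv2.INTER_CUBIC)
    if n=="wrist": cv2.imwrite("pics/w2.png",cv2.resize(im,(800,600),interpolation=cv2.INTER_CUBIC))
cv2.imwrite("pics/m2.png",np.hstack([a,b]))
E
```

```text
5.65 [ 0.47718872 -0.0515843   0.20979085] [-2.49669788e-02  9.99687255e-01  6.85114436e-04 -1.25408711e-03] [-0.24083146 -0.19078894 -2.20748624] [-3.19703209e-01 -1.15604932e-01  2.07935940e+00  4.78079947e-04
  1.18066187e+00 -1.94062118e+00]
```

View pics/m2.png

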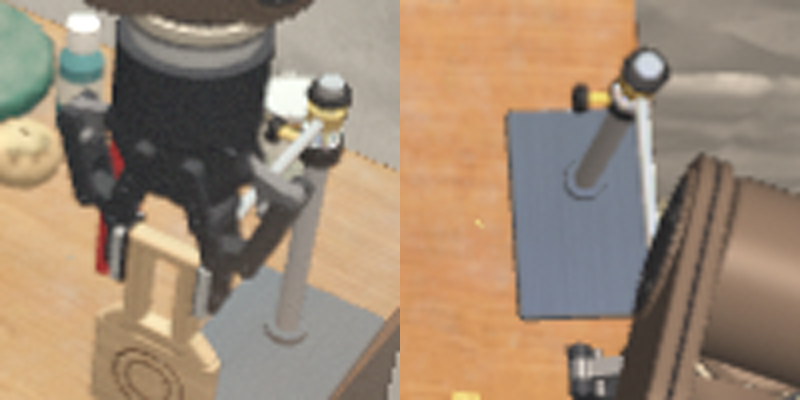

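View pics/w2.png

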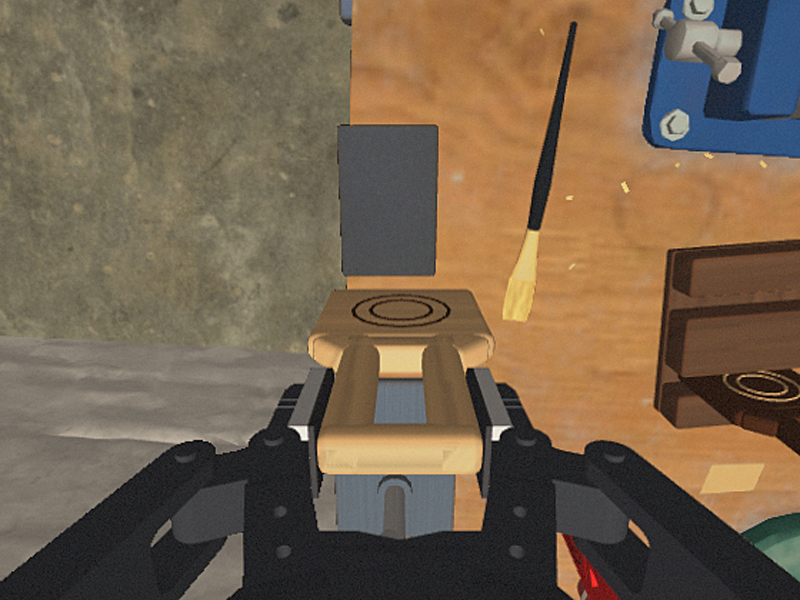

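The board is held upright and clear of the hook. Its top edge in the wrist view runs (318,473) to (480,470), and the column base ring is at (395,478). I'll check where it sits relative to the arm's line.

```bash
python3 - <<'E'
from h import *
np.set_printoptions(precision=4,suppress=True)
W=load("wrist2.pkl");S=load("scene2.pkl");T=load("top2.pkl")
f=lambda *p:(np.array(p,float)+.5)*.7-.5
for z in(.2316,.227): print(z,atz(W,f((318,472),(480,470)),z))
print("foot W far-edge/col",atz(W,f((395,490)),.012))
s=lambda *p:(np.array(p,float)+.5)/4-.5+[300,155]
print("slot S bottom/top mid via front face x=.472")
o,d=ray(S,s((128,237),(197,265),(131,228),(155,315),(172,245)))
print(o+d*((.4705-o[0])/d[:,0])[:,None])
# stand prediction in wrist/scenes: seat
a=.048;col=np.array([.665,-.0457]);ex=np.array([np.cos(a),np.sin(a)])
s0=np.array([.47719,-.05158]);print("tcp in hook_seat frame",(s0-(col-.112*ex))@ex,(s0-col)@[-ex[1],ex[0]])
T0=load("top0.pkl");S0=load("scene0.pkl")
t=lambda p:(np.array(p)-[228,125]+.5)*5-.5
pts=[np.r_[col-d*ex,z] for d,z in((0,.012),(.132,.208),(.016,.198),(0,.225))]
print("pred T crop",t(proj(T0,pts)));print("pred S crop",(proj(S0,pts)-[237,165]+.5)*5-.5)
E
```

```text
0.2316 [[ 0.4825 -0.073   0.2316]
 [ 0.4797 -0.0304  0.2316]]
0.227 [[ 0.486  -0.0738  0.227 ]
 [ 0.4831 -0.0293  0.227 ]]
foot W far-edge/col [[ 0.6674 -0.0454  0.012 ]]
slot S bottom/top mid via front face x=.472
[[ 0.4705 -0.0296  0.2275]
 [ 0.4705 -0.072   0.2318]
 [ 0.4705 -0.0309  0.2347]
 [ 0.4705 -0.051   0.1824]
 [ 0.4705 -0.0563  0.2368]]
tcp in hook_seat frame -0.07587581604970159 0.0031381911443855255
pred T crop [[588.6883 200.    ]
 [687.9691 346.3442]
 [661.8307 106.8447]
 [671.4623  51.7373]]
pred S crop [[672.6875 365.9997]
 [593.3909 226.3007]
 [708.7095 112.4859]
 [732.234   51.0523]]
```

Request:
drive_tool([
  [[0,0,0],[0,-0.003,-0.005],0.03],
  [[0,0,0],[-0.02,0,0],0.03],
  [[0,0,0],[-0.015,0,0],0.03],
  [[0,0,0],[0,0,0],0.03],
  [[0,0,0],[0,0,0],0.03],
])

```text
time: 6.42
eef_pos: [0.5126, -0.0532, 0.216]
tcp_rot: [-0.025, 1.0, 0.0, -0.001]
contact_force: [0.4, -0.3, -2.0]
opening: 0.503
finger_force: 62.1
```

```bash
python3 - <<'E'
from plant import ctrl
import cv2,pickle,numpy as np
from h import *
s=ctrl.get_state();print(s["time"],s["eef_pos"],s["tcp_rot"],s["contact_force"])
a=.048;col=np.array([.665,-.0457]);ex=np.array([np.cos(a),np.sin(a)]);p=s["eef_pos"][:2]-(col-.112*ex)
print(p@ex,p@[-ex[1],ex[0]])
o=[]
for n,x,y in(("scene",300,165),("wrist",200,240)):
    c=ctrl.read_camera(n);pickle.dump(c,open(n+"3.pkl","wb"))
    o.append(cv2.resize(c["image"][y:y+100,x:x+100,::-1],(400,400),interpolation=cv2.INTER_CUBIC))
cv2.imwrite("pics/m3.png",np.hstack(o))
E
```

```text
6.425 [ 0.51261321 -0.05320837  0.21604249] [-2.52508189e-02  9.99680980e-01  1.19001481e-04 -5.66750720e-04] [ 0.36804409 -0.28261638 -2.04415879]
-0.04057153732623861 -0.00018796924658234836
```

View pics/m3.png

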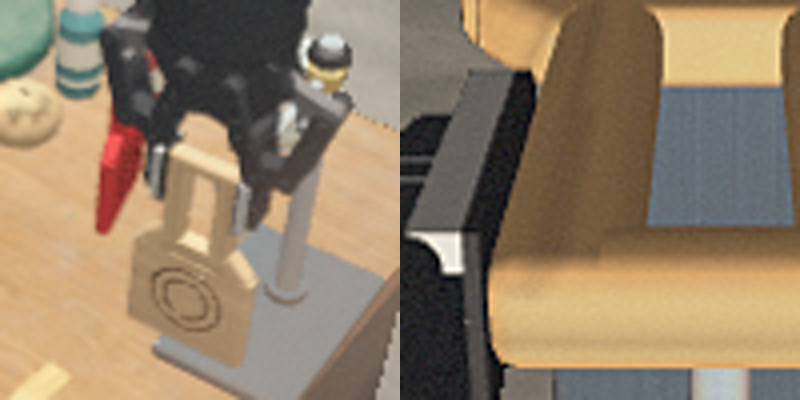

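The board lines up with the arm. In the wrist crop the arm is at column 322 of the crop, which is within about 1 mm of the board's middle. I'll pass the slot over the tip in small steps and watch the force.

Request:
drive_tool([
  [[0,0,0],[-0.006,0,0],0.03],
  [[0,0,0],[-0.006,0,0],0.03],
  [[0,0,0],[0,0,0],0.03],
])

```text
time: 6.9
eef_pos: [0.5254, -0.0528, 0.2164]
tcp_rot: [-0.025, 1.0, -0.0, 0.0]
contact_force: [0.1, -0.5, -1.7]
opening: 0.506
finger_force: 62.1
```

Request:
drive_tool([
  [[0,0,0],[-0.005,0,0],0.03],
  [[0,0,0],[-0.005,0,0],0.03],
  [[0,0,0],[0,0,0],0.03],
])

```text
time: 7.28
eef_pos: [0.5353, -0.0523, 0.2163]
tcp_rot: [-0.025, 1.0, -0.0, 0.0]
contact_force: [0.3, -0.2, -1.4]
opening: 0.505
finger_force: 62.1
```

No contact so far. I'll go on to about 3 mm past the seat, well clear of the tip.

Request:
drive_tool([
  [[0,0,0],[-0.007,0,0],0.03],
  [[0,0,0],[-0.007,0,0],0.03],
  [[0,0,0],[-0.006,0,0],0.03],
  [[0,0,0],[0,0,0],0.03],
  [[0,0,0],[0,0,0],0.03],
])

```text
time: 7.9
eef_pos: [0.5548, -0.0512, 0.2162]
tcp_rot: [-0.025, 1.0, 0.0, -0.0]
contact_force: [0.2, -0.2, -1.3]
opening: 0.503
finger_force: 62.1
```

```bash
python3 - <<'E'
from plant import ctrl
import cv2,pickle,numpy as np
from h import *
s=ctrl.get_state();print(s["time"],s["eef_pos"],s["tcp_rot"],s["contact_force"],s["wrist_torque"])
a=.048;col=np.array([.665,-.0457]);ex=np.array([np.cos(a),np.sin(a)]);p=s["eef_pos"][:2]-(col-.112*ex)
print(p@ex,p@[-ex[1],ex[0]])
o=[]
for n,x,y in(("scene",310,165),("wrist",230,240)):
    c=ctrl.read_camera(n);pickle.dump(c,open(n+"4.pkl","wb"))
    o.append(cv2.resize(c["image"][y:y+100,x:x+100,::-1],(400,400),interpolation=cv2.INTER_CUBIC))
cv2.imwrite("pics/m4.png",np.hstack(o))
E
```

```text
7.9 [ 0.55484788 -0.05123154  0.21617696] [-2.51236451e-02  9.99684324e-01  4.91290921e-05 -2.26867516e-04] [ 0.22778518 -0.17691354 -1.34146714] [0.0072394  0.04835307 0.01244777]
0.0017093424966656762 -0.00023989757155757263
```

View pics/m4.png

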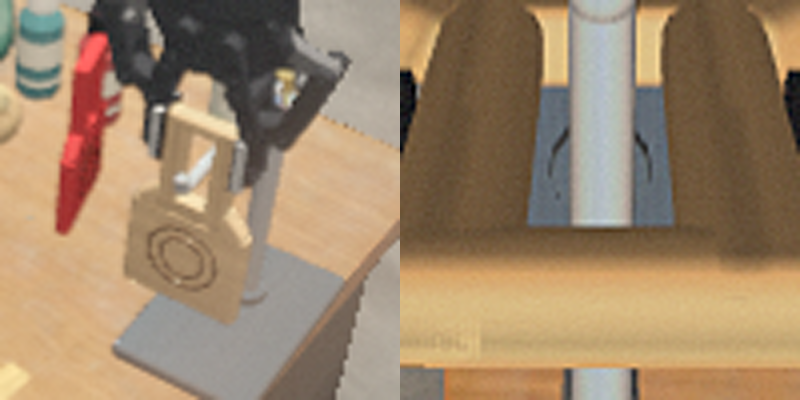

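The hook arm passes through the slot, centred: it is at crop column 602 between the legs at 535 and 668. Next I lower the board until it touches.

Request:
drive_tool([
  [[0,0,0],[0,0,0.006],0.03],
  [[0,0,0],[0,0,0.006],0.03],
  [[0,0,0],[0,0,0.004],0.03],
  [[0,0,0],[0,0,0],0.03],
  [[0,0,0],[0,0,0],0.03],
])

```text
time: 8.62
eef_pos: [0.555, -0.0513, 0.2004]
tcp_rot: [-0.025, 1.0, -0.0, 0.0]
contact_force: [0.3, -0.3, -0.8]
opening: 0.509
finger_force: 62.1
```

Request:
drive_tool([
  [[0,0,0],[0,0,0.002],0.03],
  [[0,0,0],[0,0,0],0.03],
])

```text
time: 8.88
eef_pos: [0.5549, -0.0512, 0.1982]
tcp_rot: [-0.025, 1.0, 0.0, -0.0]
contact_force: [0.5, -0.5, -1.7]
opening: 0.504
finger_force: 62.1
```

Request:
drive_tool([
  [[0,0,0],[0,0,0.002],0.03],
  [[0,0,0],[0,0,0],0.03],
])

```text
time: 9.12
eef_pos: [0.5548, -0.0512, 0.1961]
tcp_rot: [-0.025, 1.0, 0.0, -0.0]
contact_force: [0.1, -0.1, -2.3]
opening: 0.508
finger_force: 62.1
```

Request:
drive_tool([
  [[0,0,0],[0,0,0.0015],0.03],
  [[0,0,0],[0,0,0],0.03],
])

```text
time: 9.38
eef_pos: [0.5549, -0.0512, 0.1947]
tcp_rot: [-0.025, 1.0, 0.0, -0.0]
contact_force: [0.3, 0.5, -1.9]
opening: 0.505
finger_force: 62.1
```

Request:
drive_tool([
  [[0,0,0],[0,0,0.0015],0.03],
  [[0,0,0],[0,0,0],0.03],
])

```text
time: 9.62
eef_pos: [0.5548, -0.0512, 0.1931]
tcp_rot: [-0.025, 1.0, 0.0, -0.0]
contact_force: [-0.2, 0.3, -2.0]
opening: 0.506
finger_force: 62.1
```

Request:
drive_tool([
  [[0,0,0],[0,0,0.0015],0.03],
  [[0,0,0],[0,0,0],0.03],
])

```text
time: 9.88
eef_pos: [0.5548, -0.0512, 0.1916]
tcp_rot: [-0.025, 1.0, 0.0, -0.0]
contact_force: [-0.1, 0.9, -1.9]
opening: 0.505
finger_force: 62.1
```

Request:
drive_tool([
  [[0,0,0],[0,0,0.0012],0.03],
  [[0,0,0],[0,0,0],0.03],
])

```text
time: 10.12
eef_pos: [0.555, -0.0513, 0.1906]
tcp_rot: [-0.025, 1.0, -0.0, 0.0]
contact_force: [-0.2, 0.4, -1.0]
opening: 0.505
finger_force: 62.1
```

Request:
drive_tool([
  [[0,0,0],[0,0,0.0012],0.03],
  [[0,0,0],[0,0,0],0.03],
])

```text
time: 10.38
eef_pos: [0.555, -0.0513, 0.1898]
tcp_rot: [-0.025, 1.0, -0.0, 0.0]
contact_force: [-1.1, 0.3, 0.6]
opening: 0.507
finger_force: 62.1
```

Request:
drive_tool([
  [[0,0,0],[0,0,0.001],0.03],
  [[0,0,0],[0,0,0],0.03],
])

```text
time: 10.62
eef_pos: [0.5551, -0.0513, 0.1889]
tcp_rot: [-0.025, 1.0, -0.0, 0.0]
contact_force: [-1.2, 0.1, 2.9]
opening: 0.503
finger_force: 62.2
```

Contact: the force rises about 3 N per mm, from a start of about z 0.1908. One more millimetre gives roughly 8 N.

Request:
drive_tool([
  [[0,0,0],[0,0,0.0005],0.03],
  [[0,0,0],[0,0,0.0005],0.03],
  [[0,0,0],[0,0,0],0.03],
])

```text
time: 11.0
eef_pos: [0.5551, -0.0513, 0.1879]
tcp_rot: [-0.025, 1.0, -0.0, 0.0]
contact_force: [-1.9, 0.1, 4.6]
opening: 0.506
finger_force: 62.4
```

Request:
drive_tool([
  [[0,0,0],[0,0,0],0.03],
  [[0,0,0],[0,0,0],0.03],
  [[0,0,0],[0,0,0],0.03],
  [[0,0,0],[0,0,0],0.03],
  [[0,0,0],[0,0,0],0.03],
])

```text
time: 11.62
eef_pos: [0.5551, -0.0513, 0.1876]
tcp_rot: [-0.025, 1.0, -0.0, 0.0]
contact_force: [-2.2, 0.4, 4.5]
opening: 0.507
finger_force: 62.4
```

Request:
drive_tool([
  [[0,0,0],[0,0,0],0.03],
  [[0,0,0],[0,0,0],0.03],
  [[0,0,0],[0,0,0],0.03],
  [[0,0,0],[0,0,0],0.03],
  [[0,0,0],[0,0,0],0.03],
])

```text
time: 12.25
eef_pos: [0.5551, -0.0513, 0.1876]
tcp_rot: [-0.025, 1.0, -0.0, 0.0]
contact_force: [-1.3, -0.3, 5.3]
opening: 0.505
finger_force: 62.4
```

The load is about 7 N: 5 now against -1.9 hanging free. I'll add a touch and hold for over a second.

Request:
drive_tool([
  [[0,0,0],[0,0,0.0003],0.03],
  [[0,0,0],[0,0,0],0.03],
  [[0,0,0],[0,0,0],0.03],
  [[0,0,0],[0,0,0],0.03],
  [[0,0,0],[0,0,0],0.03],
])

```text
time: 12.88
eef_pos: [0.5551, -0.0513, 0.1874]
tcp_rot: [-0.025, 1.0, -0.0, 0.0]
contact_force: [-2.9, 0.5, 5.1]
opening: 0.501
finger_force: 62.5
```

Request:
drive_tool([
  [[0,0,0],[0,0,0],0.03],
  [[0,0,0],[0,0,0],0.03],
  [[0,0,0],[0,0,0],0.03],
  [[0,0,0],[0,0,0],0.03],
  [[0,0,0],[0,0,0],0.03],
])

```text
time: 13.5
eef_pos: [0.5551, -0.0514, 0.1874]
tcp_rot: [-0.025, 1.0, -0.0, 0.0]
contact_force: [-2.4, -0.2, 5.3]
opening: 0.513
finger_force: 62.5
```

Request:
drive_tool([
  [[0,0,0],[0,0,-0.0008],0.03],
  [[0,0,0],[0,0,-0.0008],0.03],
  [[0,0,0],[0,0,-0.0008],0.03],
  [[0,0,0],[0,0,0],0.03],
  [[0,0,0],[0,0,0],0.03],
])

```text
time: 14.12
eef_pos: [0.555, -0.0513, 0.1892]
tcp_rot: [-0.025, 1.0, 0.0, 0.0]
contact_force: [-0.5, -0.2, 1.7]
opening: 0.506
finger_force: 62.5
```

Request:
drive_tool([
  [[0,0,0],[0,0,-0.0005],0.03],
  [[0,0,0],[0,0,0],0.03],
  [[0,0,0],[0,0,0],0.03],
], grip_force=20)

```text
time: 14.5
eef_pos: [0.555, -0.0513, 0.1898]
tcp_rot: [-0.025, 1.0, 0.0, 0.0]
contact_force: [0.6, -0.2, -0.7]
opening: 0.507
finger_force: 62.4
```

Request:
drive_tool([
  [[0,0,0],[0,0,0],0.045],
  [[0,0,0],[0,0,0],0.047],
  [[0,0,0],[0,0,0],0.05],
  [[0,0,0],[0,0,0],0.055],
  [[0,0,0],[0,0,0],0.06],
])

```text
time: 15.12
eef_pos: [0.5549, -0.0513, 0.1901]
tcp_rot: [-0.025, 1.0, -0.0, 0.0]
contact_force: [0.2, -0.6, 1.1]
opening: 0.701
finger_force: 0.0
```

Request:
drive_tool([
  [[0,0,0],[0,0,0],0.065],
  [[0,0,0],[0,0,0],0.07],
  [[0,0,0],[0,0,0],0.07],
  [[0,0,0],[0,0,0],0.07],
])

```text
time: 15.62
eef_pos: [0.5549, -0.0513, 0.19]
tcp_rot: [-0.025, 1.0, 0.0, -0.0]
contact_force: [0.2, 0.5, 0.3]
opening: 0.819
finger_force: 0.0
```

```bash
python3 - <<'E'
from plant import ctrl
import cv2,pickle,numpy as np
s=ctrl.get_state();print(s["time"],s["eef_pos"],s["contact_force"],s["opening"])
o=[]
for n,x,y in(("scene",310,165),("wrist",230,240)):
    c=ctrl.read_camera(n);pickle.dump(c,open(n+"5.pkl","wb"))
    o.append(cv2.resize(c["image"][y:y+100,x:x+100,::-1],(400,400),interpolation=cv2.INTER_CUBIC))
cv2.imwrite("pics/m5.png",np.hstack(o))
E
```

```text
15.625 [ 0.55492181 -0.05126965  0.19000056] [0.15093854 0.47319691 0.26756151] 0.8194581902835638
```

View pics/m5.png

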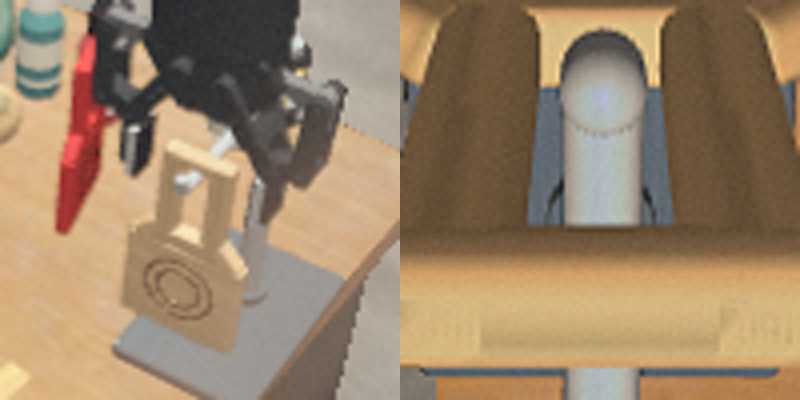

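The fingers are open and the board hangs by its slot on the arm: arm tip at scene crop (185,180), board upright. I'll retreat straight up.

Request:
drive_tool([
  [[0,0,0],[0,0,-0.01],0.07],
  [[0,0,0],[0,0,-0.02],0.07],
  [[0,0,0],[0,0,-0.025],0.07],
  [[0,0,0],[0,0,-0.03],0.07],
  [[0,0,0],[0,0,-0.02],0.07],
])

```text
time: 16.35
eef_pos: [0.5556, -0.0515, 0.2986]
tcp_rot: [-0.025, 1.0, -0.001, 0.002]
contact_force: [0.2, 0.1, 1.1]
opening: 0.82
finger_force: 0.0
```

Request:
drive_tool([
  [[0,0,0],[0,0,0],0.07],
  [[0,0,0],[0,0,0],0.07],
  [[0,0,0],[0,0,0],0.07],
  [[0,0,0],[0,0,0],0.07],
  [[0,0,0],[0,0,0],0.07],
])

```text
time: 16.98
eef_pos: [0.5548, -0.0513, 0.2944]
tcp_rot: [-0.025, 1.0, 0.0, -0.001]
contact_force: [0.4, -0.2, -0.8]
opening: 0.817
finger_force: 0.0
```

Request:
drive_tool([
  [[0,0,0],[0,0,0],0.07],
  [[0,0,0],[0,0,0],0.07],
  [[0,0,0],[0,0,0],0.07],
  [[0,0,0],[0,0,0],0.07],
  [[0,0,0],[0,0,0],0.07],
])

```text
time: 17.6
eef_pos: [0.5549, -0.0513, 0.2951]
tcp_rot: [-0.025, 1.0, -0.0, 0.0]
contact_force: [-0.4, 0.4, -0.5]
opening: 0.822
finger_force: 0.0
```

```bash
python3 - <<'E'
from plant import ctrl
import cv2,numpy as np
a=ctrl.read_camera("scene")["image"].astype(int)
for _ in range(4): b=ctrl.read_camera("scene")["image"].astype(int)
print("motion",np.abs(a-b)[165:265,310:410].max(),np.abs(a-b)[165:265,310:410].mean())
im=b[135:255,240:400,::-1].astype(np.uint8)
cv2.imwrite("pics/m6.png",cv2.resize(im,(800,600),interpolation=cv2.INTER_CUBIC))
E
```

```text
motion 13 1.3142666666666667
```

View pics/m6.png

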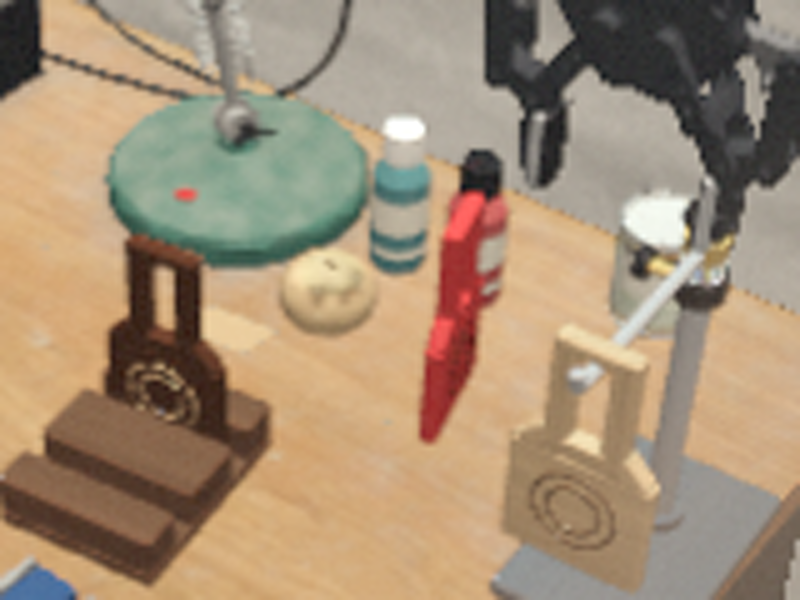

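The pale board hangs free and still on the hook at (580,450), the dark board is still in the rack, and the gripper is clear. I'll hand the job in.

```bash
python3 -c "
from plant import ctrl
print(ctrl.sign_off())"
```

```text
the job is handed in; nothing more can be done
None
```

The pale board hangs free and still by its slot on the spring hook; I held a downward tug at about 7 N (aimed for 8) for over 2 s before letting go, left the dark board in the rack, and handed the job in at about 18 s (no verdict was returned).

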